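# Reset the two tripped breakers on a test bench's supply console

## Robot

A 7-joint arm with a two-finger parallel gripper is mounted at the origin on the work surface. World frame = base frame: x ahead of the robot, y to its left, z up, the work surface at z = 0. Lengths are in m, angles in rad, forces in N, time in s.
With the tool pointing down it reaches from about 0.35 to 0.9 m from the base axis. Payload 7.2 kg.
Tool frame: the origin (TCP) lies at the very end of the fingers, on their centre line; the grasp point (between the pads) lies ctrl.grip_point_offset behind it (ctrl.grip_point_offset is the distance from the TCP to the grasp point, in m); z points along the fingers, y is the line along which they close (so a half turn about z gives the same grasp; the last joint's range is limited). The gripper opens to 85 mm and grips with 20 to 120 N. Pads are 22 mm wide; open, the fingers measure 114 mm over their backs; the gripper's body (76 mm by 85 mm) begins 54 mm behind the grasp point. The pads swing forward as they close: fully open they stand 13 mm farther back than shut.
Start: joints at [-1.242, 0.411, -0.013, 1.596, 0.006, 1.134, -0.082], TCP at [0.242, 0.576, 0.231] pointing down, gripper open.
Joint ranges: [-2.95, 2.95], [-0.29, 1.99], [-1.47, 1.44], [0.14, 2.54], [-1.03, 4.17], [0.13, 1.85], [-2.86, 2.86]. Speed limits (rad/s): [2.39, 2.39, 3.01, 3.01, 3.14, 3.14, 3.14].

## Interface

Orientations are given as [roll, pitch, yaw] about the fixed x, y, z axes, in that order (R = Rz(yaw) Ry(pitch) Rx(roll)).
In Python, from bench import ctrl gives the robot as it stands. The module is installed in compiled form; this text tells all that it offers.
- The arm moves only by the tool play_rows, never from a script. Its argument "steps" is a list that holds one entry, the list of rows, each a list of 6 numbers: the shift along the world's x, y, z each as a share of 80 cm, from -1 to 1, then the turn, a rotation vector about the world's x, y, z each as a share of pi/2 rad, from -1 to 1. In form: [[[dx, dy, dz, ax, ay, az], ...]]. A call has 1 to 8 rows; each row shifts and turns the commanded pose from where the row before left it; what a row does not reach is not made up. A row lasts 1/12 s, in which the tool goes at most 41.7 mm and 7.16 degrees, less where a joint would pass 70% of its speed; a pose out of reach is approached as far as the arm can. A call with a number of a shift or a turn outside -1 to 1 is refused whole. A call with a gripper value outside its range is refused whole. "fingers" is the opening, from -1 (shut) to 1 (fully open), set as the call begins (left out, the last holds). The fingers move at their own pace and stop on an object; the grip force is fixed at half the most. Time passes only in rows, so rows that do not move let the fingers close. It gives the time, the measured TCP pose, the force, the opening and the grip force at its end, in the units of the state.
- ctrl.get_state(): the state, without advancing time (a new reading comes with each control period).
- ctrl.camera(name): name is "scene" or "side" or "wrist"; returns the picture (420x560x3 uint8, red, green, blue); there is no depth.
- ctrl.get_calibration(name): a dict with "fx", "fy", "cx", "cy" (pixels), "R" (3x3) and "t" (3): a world point X has camera coordinates R X + t. Camera axes: x right, y down, z forward; pixel columns grow to the right and rows downward; lengths in m; the calibration is good to about 2 mm. A picture is of the moment at which its call begins: read the wrist's pose just before it. get_calibration takes no time and is no camera call; for the wrist camera it gives the pose at the moment of the call.
- ctrl.close_job(): hands the job in; it is judged then, once.
The state is a dict: "t": time; "q": joint angles; "qd": joint speeds; "joint_efforts": joint torques, N m; "eef_pos": TCP position; "ee_rot": TCP orientation; "force": force on the tool from outside, world axes, zero at the start; "wrist_torque": the same for the moment, N m; "gripper_width": opening from 0.0 (shut) to 1.0 (fully open); "grip_force": force on a finger pad.
Only numpy, scipy, OpenCV 4.12 (cv2) and the standard library are available. Lean on these libraries where they do the work, as an engineer would, in place of code of your own. Each camera call takes 0.05 s, during which the arm holds its last target. There are 200 camera calls.

## Task

Two of the six narrow breakers in the bench's supply console have tripped: their handles stand halfway between on and off. Reset them as an electrician does: push both tripped handles fully off, down the slope towards the robot, and only when both are off switch the two fully on again, up the slope. Leave the main switch and the other breakers as they are, those on and the one off, and do not disturb the emergency stop or the things lying about.

Things in the scene. Friction and masses are not known exactly. Their poses are not given: they have to be found in the camera images.
- console: bench supply console, fixed: pale grey sheet-metal desk enclosure, 200 deep (x) x 290 wide (y) mm, 59 high in front, 101 behind. Origin: centre of its underside; x level from low front to high back, y along the breaker row to the left seen from the front, z up. Its flat face rises 0.21 rad (12 degrees) towards +x and is clear beyond the breakers, 60 mm either way (details under 4 mm)
- handle_main (a joint): handle of the two-pole main switch, on at the start; rad: +0.42 fully ON (handle leans up the slope, away from the robot), -0.42 fully OFF (leans down the slope, towards the robot)
- face_main (a point): two-pole main switch at the left (+y) end of the row, 51 mm wide, two handles joined by a bar. Point: middle of its face, between the handles; axes as console
- handle_a (a joint): black handle of breaker a: rad: +0.42 fully ON (handle leans up the slope, away from the robot), -0.42 fully OFF (leans down the slope, towards the robot); about 0 (within 0.06, square to the face): tripped. Friction and an over-centre spring: it rests near the middle, but past about 0.22 it snaps to the nearer end; 2 to 10 N moves it. 12 mm wide along the row, 8 thick, end 24 mm above the breaker's face; hinge line 10 mm below the face
- face_a (a point): breaker a, one of six alike, side by side in random order at 25.4 mm spacing; grey, 25 mm wide, 45 long up the slope, its face 3 mm proud of the console's and sloping with it. Point: middle of that face, at the foot of the handle; axes as console (not tilted). The handle's end is 14 mm up or down the slope from it when on or off
- handle_b (a joint): black handle of breaker b: rad: +0.42 fully ON (handle leans up the slope, away from the robot), -0.42 fully OFF (leans down the slope, towards the robot); about 0 (within 0.06, square to the face): tripped. Friction and an over-centre spring: it rests near the middle, but past about 0.22 it snaps to the nearer end; 2 to 10 N moves it. 12 mm wide along the row, 8 thick, end 24 mm above the breaker's face; hinge line 10 mm below the face
- face_b (a point): breaker b, one of six alike, side by side in random order at 25.4 mm spacing; grey, 25 mm wide, 45 long up the slope, its face 3 mm proud of the console's and sloping with it. Point: middle of that face, at the foot of the handle; axes as console (not tilted). The handle's end is 14 mm up or down the slope from it when on or off
- handle_c (a joint): black handle of breaker c: rad: +0.42 fully ON (handle leans up the slope, away from the robot), -0.42 fully OFF (leans down the slope, towards the robot); about 0 (within 0.06, square to the face): tripped. Friction and an over-centre spring: it rests near the middle, but past about 0.22 it snaps to the nearer end; 2 to 10 N moves it. 12 mm wide along the row, 8 thick, end 24 mm above the breaker's face; hinge line 10 mm below the face
- face_c (a point): breaker c, one of six alike, side by side in random order at 25.4 mm spacing; grey, 25 mm wide, 45 long up the slope, its face 3 mm proud of the console's and sloping with it. Point: middle of that face, at the foot of the handle; axes as console (not tilted). The handle's end is 14 mm up or down the slope from it when on or off
- handle_d (a joint): black handle of breaker d: rad: +0.42 fully ON (handle leans up the slope, away from the robot), -0.42 fully OFF (leans down the slope, towards the robot); about 0 (within 0.06, square to the face): tripped. Friction and an over-centre spring: it rests near the middle, but past about 0.22 it snaps to the nearer end; 2 to 10 N moves it. 12 mm wide along the row, 8 thick, end 24 mm above the breaker's face; hinge line 10 mm below the face
- face_d (a point): breaker d, one of six alike, side by side in random order at 25.4 mm spacing; grey, 25 mm wide, 45 long up the slope, its face 3 mm proud of the console's and sloping with it. Point: middle of that face, at the foot of the handle; axes as console (not tilted). The handle's end is 14 mm up or down the slope from it when on or off
- handle_e (a joint): black handle of breaker e: rad: +0.42 fully ON (handle leans up the slope, away from the robot), -0.42 fully OFF (leans down the slope, towards the robot); about 0 (within 0.06, square to the face): tripped. Friction and an over-centre spring: it rests near the middle, but past about 0.22 it snaps to the nearer end; 2 to 10 N moves it. 12 mm wide along the row, 8 thick, end 24 mm above the breaker's face; hinge line 10 mm below the face
- face_e (a point): breaker e, one of six alike, side by side in random order at 25.4 mm spacing; grey, 25 mm wide, 45 long up the slope, its face 3 mm proud of the console's and sloping with it. Point: middle of that face, at the foot of the handle; axes as console (not tilted). The handle's end is 14 mm up or down the slope from it when on or off
- handle_f (a joint): black handle of breaker f: rad: +0.42 fully ON (handle leans up the slope, away from the robot), -0.42 fully OFF (leans down the slope, towards the robot); about 0 (within 0.06, square to the face): tripped. Friction and an over-centre spring: it rests near the middle, but past about 0.22 it snaps to the nearer end; 2 to 10 N moves it. 12 mm wide along the row, 8 thick, end 24 mm above the breaker's face; hinge line 10 mm below the face
- face_f (a point): breaker f, one of six alike, side by side in random order at 25.4 mm spacing; grey, 25 mm wide, 45 long up the slope, its face 3 mm proud of the console's and sloping with it. Point: middle of that face, at the foot of the handle; axes as console (not tilted). The handle's end is 14 mm up or down the slope from it when on or off
- estop: emergency-stop station, fixed on the bench to the left of the console: black and yellow box 72 x 72 x 56 mm with a red 40 mm mushroom button, top at 88 mm. Origin: centre of its underside. Leave alone
- estop_button (a joint): m, 0 = out, 0.004 = pressed in; takes 7 N and more
- meter: loose orange multimeter 150 x 76 x 38 mm lying to the right of the console, origin: centre of its underside, x along its length
- mouse: loose black computer mouse 104 x 60 x 36 mm beyond the meter, origin: centre of its underside, x along its length
- screwdriver: loose screwdriver lying crosswise in front of the console, 200 mm long, its red handle 26 mm thick; origin: half-way along it, on the bench; x along it

How it is judged:
By the outcome, as a careful person would: the job done as asked, in the order asked, and still so for the second after the job is handed in, with the robot touching nothing.
It also fails if it takes over 51 s, if anything falls off the work surface, if the arm or the gripper's body presses on something with over 40 N, if the wrist force passes 120 N, or if a joint passes its speed limit or range.

## Working session

There is one attempt and no reset: what is moved stays moved. The work goes in short steps, Python scripts to look and compute and a tool call to move; the robot and the scene stay as the last step left them, time stands still between calls to the robot, and variables do not carry over. Pictures are saved under pics/ and viewed, at most 10 in all, crops included, and the job is handed in when it is done.

Besides the shell and the picture viewer there is one more tool, called after "Emit:" as name(argument=value, ...), one argument or row to a line, values as JSON. play_rows: Moves the arm, as the interface text tells. Shift numbers are shares of 80 cm and turn numbers shares of pi/2 rad, none past 1 either way. Its arguments: {"type":"object","properties":{"steps":{"type":"array","items":{"type":"array","items":{"type":"array","items":{"type":"number","minimum":-1,"maximum":1}}}},"fingers":{"type":"number"}},"required":["steps"]}

```bash
mkdir -p pics
python3 - <<'E'
from bench import ctrl
import cv2,numpy as np
s=ctrl.get_state();print(s['t'],s['eef_pos'],s['ee_rot'],s['force'],s['gripper_width'],ctrl.grip_point_offset)
for n in("scene","side"):
    im=ctrl.camera(n);cv2.imwrite(f'pics/{n}0.png',im[:,:,::-1])
    c=ctrl.get_calibration(n);print(n,{k:np.round(v,4).tolist() for k,v in c.items()})
E
```

```text
0.0 [0.24137246 0.57597217 0.23042826] [-3.13995088e+00  1.12847210e-04  2.74481430e+00] [ 0.16101741  0.09765087 -0.60969991] 0.9968497075837062 0.0187
scene {'fx': 539.8326, 'fy': 539.8326, 'cx': 279.6756, 'cy': 207.4219, 'R': [[-0.4536, 0.8912, -0.0072], [0.7487, 0.3766, -0.5456], [-0.4835, -0.2529, -0.838]], 't': [0.2385, -0.334, 1.6882]}
side {'fx': 393.6023, 'fy': 393.6023, 'cx': 278.6784, 'cy': 211.0786, 'R': [[-0.9861, -0.1657, 0.0156], [-0.1388, 0.767, -0.6265], [0.0919, -0.6199, -0.7793]], 't': [0.5017, 0.1345, 0.7878]}
```

View pics/scene0.png

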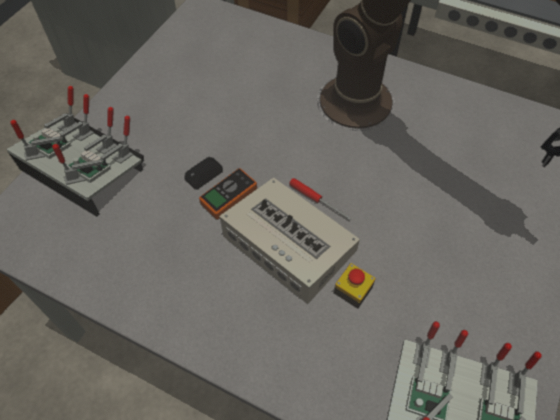

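View pics/side0.png

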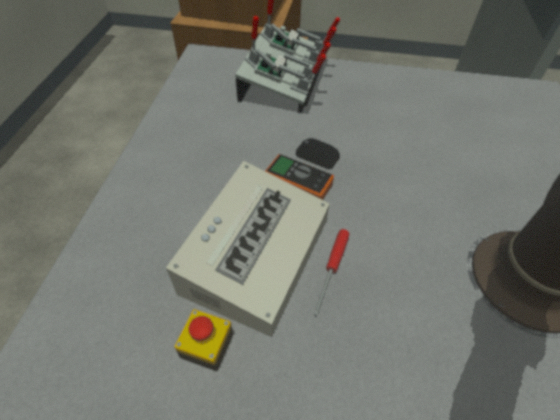

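The scene view shows the console at about (290,233), with the breaker row running from (255,205) to (325,250) and the main switch at the e-stop end. In the side view the row runs from (278,195) to (235,270). Next I'll zoom in and triangulate the console corners.

```bash
cat > h.py <<'E'
from bench import ctrl
import cv2,numpy as np
def P(c):
    K=np.array([[c['fx'],0,c['cx']],[0,c['fy'],c['cy']],[0,0,1]]);return K@np.c_[np.array(c['R']),np.array(c['t'])]
def tri(a,b,pa,pb):
    X=cv2.triangulatePoints(P(a),P(b),np.array(pa,float).T,np.array(pb,float).T);return (X[:3]/X[3]).T
def proj(c,X):
    x=P(c)@np.r_[np.asarray(X,float),1];return x[:2]/x[2]
def ray(c,px):
    R=np.array(c['R']);d=R.T@np.array([(px[0]-c['cx'])/c['fx'],(px[1]-c['cy'])/c['fy'],1]);return -R.T@np.array(c['t']),d
E
python3 - <<'E'
from h import *
a,b=ctrl.get_calibration('scene'),ctrl.get_calibration('side')
# front-right, front-left, back-right, back-left top, estop button, row ends
print(np.round(tri(a,b,[(275,181),(357,240),(223,216),(302,281),(356,276)],[(327,204),(270,319),(246,165),(172,266),(201,327)]),3))
S=cv2.imread('pics/scene0.png')[185:270,240:345];D=cv2.imread('pics/side0.png')[180:290,210:300]
f=lambda i,s:cv2.resize(i,None,fx=s,fy=s,interpolation=cv2.INTER_CUBIC)
A=f(S,4.0);B=f(D,4.0);h=max(A.shape[0],B.shape[0]);o=np.zeros((h,A.shape[1]+B.shape[1],3),np.uint8)
o[:A.shape[0],:A.shape[1]]=A;o[:B.shape[0],A.shape[1]:]=B
cv2.imwrite('pics/zoom.png',o);print(o.shape)
E
```

```text
[[ 0.422 -0.068  0.056]
 [ 0.493  0.2    0.055]
 [ 0.602 -0.12   0.092]
 [ 0.674  0.137  0.089]
 [ 0.597  0.239  0.076]]
(440, 780, 3)
```

View pics/zoom.png

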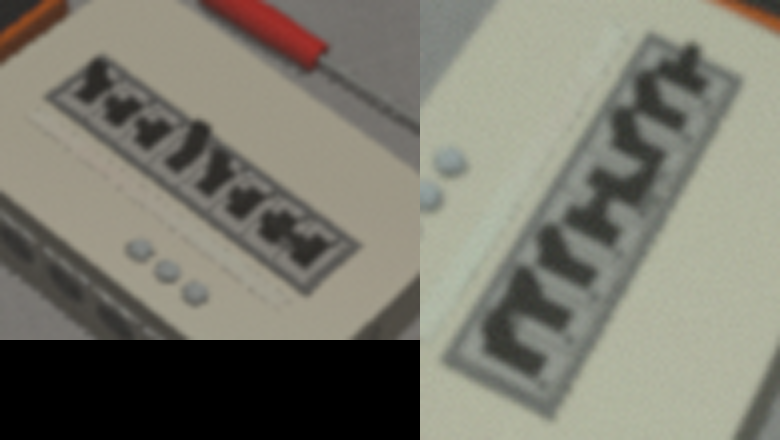

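The zoom shows the row of handles; two of them look upright, but it is too blurred to say which. The console is centred near (0.548, 0.037) with yaw about -0.26. I'll move above it, shut the fingers and look with the wrist camera.

Emit:
play_rows(
  steps=[
    [[0.023, -0.041, 0.003, 0, 0, -0.075], [0.023, -0.041, 0.003, 0, 0, -0.075], [0.023, -0.041, 0.003, 0, 0, -0.075], [0.023, -0.041, 0.003, 0, 0, -0.075], [0.023, -0.041, 0.003, 0, 0, -0.075], [0.023, -0.041, 0.003, 0, 0, -0.075], [0.023, -0.041, 0.003, 0, 0, -0.075], [0.023, -0.041, 0.003, 0, 0, -0.075]],
  ],
  fingers=-1,
)

```text
t: 0.77
eef_pos: [0.3891, 0.3122, 0.2505]
ee_rot: [-3.141, -0.0, 1.797]
force: [1.1, 0.5, -0.2]
gripper_width: 0.001
grip_force: 0.0
```

Emit:
play_rows(
  steps=[
    [[0.023, -0.041, 0.003, 0, 0, -0.075], [0.023, -0.041, 0.003, 0, 0, -0.075], [0.023, -0.041, 0.003, 0, 0, -0.075], [0.023, -0.041, 0.003, 0, 0, -0.075], [0.023, -0.041, 0.003, 0, 0, 0], [0.023, -0.041, 0.003, 0, 0, 0], [0.023, -0.041, 0.003, 0, 0, 0], [0, 0, 0, 0, 0, 0]],
  ],
)

```text
t: 1.43
eef_pos: [0.5203, 0.0765, 0.268]
ee_rot: [3.138, 0.002, 1.322]
force: [0.2, -0.5, 0.1]
gripper_width: -0.005
grip_force: 0.0
```

Run:
```python
from h import *
from scipy.spatial.transform import Rotation as Ro
s=ctrl.get_state();print(s['t'],s['eef_pos'],s['ee_rot'],s['gripper_width'],np.round(s['q'],2))
print(np.round(Ro.from_euler('xyz',s['ee_rot']).as_matrix(),3))
c=ctrl.get_calibration('wrist');print({k:np.round(v,4).tolist() for k,v in c.items()})
print('cam',-np.array(c['R']).T@c['t'])
im=ctrl.camera('wrist');cv2.imwrite('pics/w1.png',im[:,:,::-1])
```

```text
1.4333 [0.52028543 0.07650482 0.26804408] [3.13819351e+00 2.37846226e-03 1.32181060e+00] -0.005466145186315375 [-0.67  0.22  0.51  1.81 -0.11  1.14 -0.37]
[[ 0.246  0.969  0.003]
 [ 0.969 -0.246 -0.003]
 [-0.002  0.003 -1.   ]]
{'fx': 302.8002, 'fy': 302.8002, 'cx': 280.6231, 'cy': 210.8652, 'R': [[0.9694, -0.2453, 0.0023], [-0.235, -0.9257, 0.2964], [-0.0705, -0.2878, -0.9551]], 't': [-0.4857, 0.1426, 0.4739]}
cam [0.53778156 0.14928263 0.41149216]
```

View pics/w1.png

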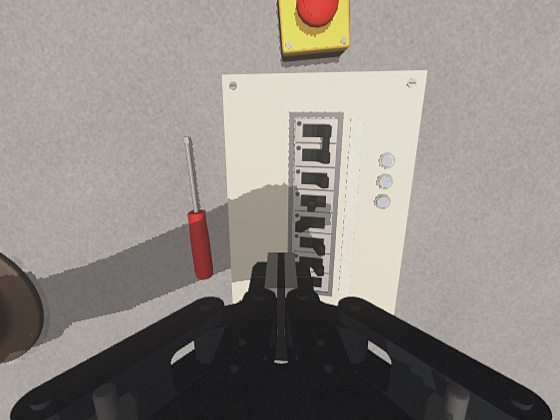

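The wrist view shows the console, with the main switch's joined handles at (317,140) and the row running down to (312,285), partly hidden by the gripper. I'll move about 90 mm towards -y and a little lower to see the whole row.

Emit:
play_rows(
  steps=[
    [[-0.01, -0.038, -0.02, 0, 0, 0], [-0.01, -0.038, -0.02, 0, 0, 0], [-0.01, -0.038, -0.02, 0, 0, 0], [0, 0, 0, 0, 0, 0], [0, 0, 0, 0, 0, 0]],
  ],
)

```text
t: 1.9
eef_pos: [0.4923, -0.0074, 0.2185]
ee_rot: [-3.14, 0.001, 1.329]
force: [0.2, 0.4, 1.1]
gripper_width: 0.002
grip_force: 0.0
```

Run:
```python
from h import *
import pickle
s=ctrl.get_state();print(s['t'],s['eef_pos'],s['ee_rot'])
c=ctrl.get_calibration('wrist');im=ctrl.camera('wrist')[:,:,::-1].copy()
pickle.dump((c,im),open('w2.pkl','wb'));print('cam',-np.array(c['R']).T@c['t'])
cv2.imwrite('pics/w2.png',cv2.resize(im[0:290,180:460],None,fx=2.06,fy=2.06,interpolation=cv2.INTER_CUBIC))
```

```text
1.9 [ 0.49225221 -0.00744246  0.21849792] [-3.13951618e+00  5.14229100e-04  1.32867032e+00]
cam [0.50994758 0.06496417 0.36208772]
```

View pics/w2.png

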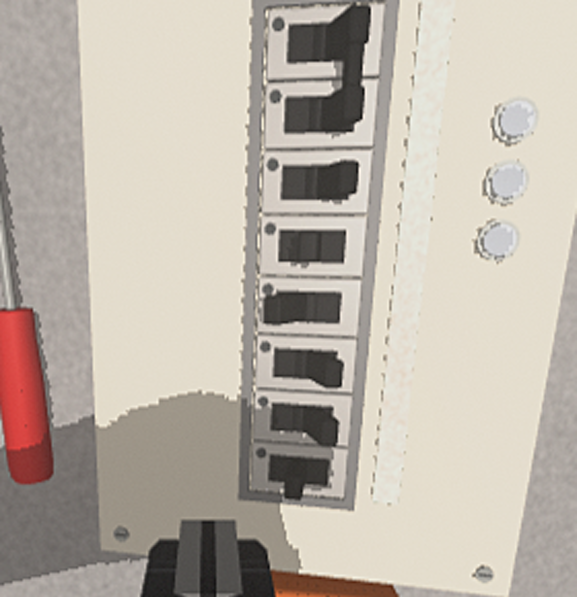

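The view is clear. Counting from the main switch, breaker 1 is on, 2 is **tripped** at (312,245), 3 is off at (300,307), 4 and 5 are on, and 6, at the -y end, is **tripped** at (295,475). The console's front edge runs (82,130) to (104,548). I'll cast rays for positions.

```bash
cat > fit.py <<'E'
from h import *
import pickle
c,im=pickle.load(open('w2.pkl','rb'))
px=lambda p:(180+p[0]/2.06,p[1]/2.06)
def pl(p,n,d):
    o,r=ray(c,px(p));return o+r*(d-n@o)/(n@r)
ez=np.array([0,0,1.])
F=np.array([pl(p,ez,.059) for p in[(82,130),(95,400),(104,548)]]);B=np.array([pl(p,ez,.101) for p in[(577,190),(510,590)]])
L=np.array([(267,80),(265,150),(263,214),(259,277),(257,335),(255,390),(253,440),(250,494)]);R=np.array([(378,76),(373,147),(367,213),(362,278),(357,338),(352,394),(349,448),(347,500)])
d=F[0]-F[-1];yf=np.arctan2(-d[0],d[1])
yaw=yf
for k in range(4):
    ex=np.array([np.cos(yaw),np.sin(yaw),0]);t=np.tan(.21)
    n=ez-t*ex;off=.059+.003/np.cos(.21)-t*(ex@F.mean(0))
    l=np.array([pl(p,n,off) for p in L]);r=np.array([pl(p,n,off) for p in R])
    m=(l+r)/2;dd=m[0]-m[-1]; yr=np.arctan2(-dd[0],dd[1]);yaw=(yr+yf)/2 if k==0 else yr
if __name__=='__main__':
    bd=B[0]-B[1];print('yaw front,row,back',yf,yr,np.arctan2(-bd[0],bd[1]))
    print('depth F-B',(B.mean(0)-F.mean(0))@ex,'widths',np.round(np.linalg.norm(r-l,axis=1),4),'pitch',np.round(np.linalg.norm(np.diff(m,axis=0),axis=1),4),np.linalg.norm(dd)/7)
    ctr=(m[1:-1]+m[2:])/2 if 0 else (m[1:-1]+m[2:])/2
    print(np.round(ctr,4))  # breakers 1..6
    print('row u from front',(m.mean(0)-F.mean(0))@ex)
E
python3 fit.py
```

```text
yaw front,row,back -0.242389327868721 -0.2510161156086029 -0.24586445571490653
depth F-B 0.19975622574821864 widths [0.0435 0.0436 0.0433 0.0442 0.0442 0.044  0.0448 0.0464] pitch [0.0257 0.0251 0.0262 0.0255 0.0254 0.025  0.0269] 0.025679376871650308
[[ 0.5587  0.0777  0.0834]
 [ 0.5521  0.053   0.0834]
 [ 0.5455  0.028   0.0833]
 [ 0.5391  0.0033  0.0833]
 [ 0.5329 -0.0211  0.0833]
 [ 0.5266 -0.0463  0.0834]]
row u from front 0.0998862232710959
```

Both the pitch (25.7 mm) and the console depth (199.8 mm) agree with the description. Next I'll hover over breaker 2, up-slope of its handle, with the tool tilted square to the face.

Emit:
play_rows(
  steps=[
    [[0.0186, 0.0142, -0.0227, -0.0164, -0.065, 0], [0.0186, 0.0142, -0.0227, -0.0164, -0.065, 0], [0.0186, 0.0142, -0.0227, 0, 0, 0], [0.0186, 0.0142, -0.0227, 0, 0, 0], [0.0186, 0.0142, -0.0227, 0, 0, 0], [0, 0, 0, 0, 0, 0], [0, 0, 0, 0, 0, 0]],
  ],
)

```text
t: 2.53
eef_pos: [0.5679, 0.0526, 0.1275]
ee_rot: [2.933, 0.003, 1.335]
force: [0.0, -0.4, -0.2]
gripper_width: 0.0
grip_force: 0.0
```

```bash
cat > w.py <<'E'
from h import *
import sys
from scipy.spatial.transform import Rotation as Ro
yaw=-.247;f={2:np.array([.5520,.0530,.0834]),6:np.array([.5267,-.0456,.0834])}
ex=np.array([np.cos(yaw),np.sin(yaw),0]);ey=np.array([-np.sin(yaw),np.cos(yaw),0]);es=ex*np.cos(.21)+np.array([0,0,np.sin(.21)]);n=np.cross(es,ey)
def where(i):
    s=ctrl.get_state();d=np.array(s['eef_pos'])-f[i]
    R=Ro.from_euler('xyz',s['ee_rot']).as_matrix()
    print('t',round(s['t'],2),'s,v,h mm',np.round([d@es*1e3,d@ey*1e3,d@n*1e3],1),'F s,v,n',np.round([s['force']@es,s['force']@ey,s['force']@n],1),'tool y.es,z.n,x.ey',np.round([R[:,1]@es,R[:,2]@n,R[:,0]@ey],4))
    return d
def go(i,s,v,h):
    d=where(i);print('shares to',(s,v,h),np.round((np.array([s,v,h])/1e3@np.array([es,ey,n])-d)/.8,4))
if __name__=='__main__':
    print('10mm slope',np.round(es*.01/.8,4),'10mm n',np.round(n*.01/.8,4))
    a=sys.argv[1:];go(int(a[0]),*map(float,a[1:]))
E
python3 w.py 2 24 0 10
```

```text
10mm slope [ 0.0119 -0.003   0.0026] 10mm n [-0.0025  0.0006  0.0122]
t 2.53 s,v,h mm [24.3  3.4 39.9] F s,v,n [ 0.1 -0.3 -0.3] tool y.es,z.n,x.ey [ 0.9999 -1.      0.9999]
shares to (24.0, 0.0, 10.0) [ 0.0061 -0.006  -0.0366]
```

Emit:
play_rows(
  steps=[
    [[0.0018, -0.0048, -0.0061, 0, 0, 0], [0.0018, -0.0012, -0.0061, 0, 0, 0], [0, 0, 0, 0, 0, 0]],
  ],
)

```text
t: 2.78
eef_pos: [0.5706, 0.0446, 0.1187]
ee_rot: [2.931, 0.001, 1.33]
force: [-0.3, 0.2, -0.7]
gripper_width: 0.001
grip_force: 0.0
```

```bash
python3 w.py 2 24 0 10
python3 - <<'E'
from h import *
im=ctrl.camera('wrist')[:,:,::-1]
cv2.imwrite('pics/w3.png',cv2.resize(im[100:380,150:430],(600,600),interpolation=cv2.INTER_CUBIC))
E
```

```text
10mm slope [ 0.0119 -0.003   0.0026] 10mm n [-0.0025  0.0006  0.0122]
t 2.78 s,v,h mm [27.  -3.6 30.3] F s,v,n [-0.5  0.2 -0.7] tool y.es,z.n,x.ey [ 1. -1.  1.]
shares to (24.0, 0.0, 10.0) [ 0.0027  0.004  -0.0256]
```

View pics/w3.png

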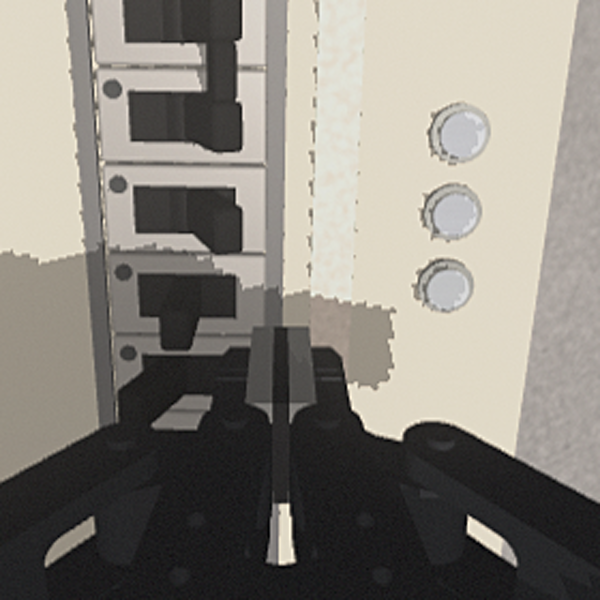

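Breaker 2's handle stands upright at (180,310), and the finger tip at (280,330) is up-slope of it with clear space below. Lowering now.

Emit:
play_rows(
  steps=[
    [[0.0009, 0.004, -0.0064, 0, 0, 0], [0.0009, 0, -0.0064, 0, 0, 0], [0.0009, 0, -0.0064, 0, 0, 0], [0, 0, -0.0064, 0, 0, 0], [0, 0, 0, 0, 0, 0], [0, 0, 0, 0, 0, 0], [0, 0, 0, 0, 0, 0]],
  ],
)

```text
t: 3.42
eef_pos: [0.573, 0.0483, 0.0982]
ee_rot: [2.931, 0.002, 1.331]
force: [-0.0, 0.2, 0.1]
gripper_width: -0.002
grip_force: 0.0
```

```bash
python3 w.py 2 12 0 10
```

```text
10mm slope [ 0.0119 -0.003   0.0026] 10mm n [-0.0025  0.0006  0.0122]
t 3.42 s,v,h mm [24.1  0.6 10. ] F s,v,n [-0.1  0.2  0.1] tool y.es,z.n,x.ey [ 1. -1.  1.]
shares to (12.0, 0.0, 10.0) [-0.0145  0.0029 -0.0031]
```

Emit:
play_rows(
  steps=[
    [[-0.0024, 0.0005, -0.0005, 0, 0, 0], [-0.0024, 0.0005, -0.0005, 0, 0, 0], [-0.0024, 0.0005, -0.0005, 0, 0, 0], [-0.0024, 0.0005, -0.0005, 0, 0, 0], [-0.0024, 0.0005, -0.0005, 0, 0, 0], [-0.0024, 0.0005, -0.0005, 0, 0, 0], [0, 0, 0, 0, 0, 0], [0, 0, 0, 0, 0, 0]],
  ],
)

```text
t: 4.08
eef_pos: [0.5612, 0.0509, 0.0958]
ee_rot: [2.931, 0.002, 1.331]
force: [-0.3, 0.2, -0.1]
gripper_width: 0.003
grip_force: 0.0
```

Emit:
play_rows(
  steps=[
    [[-0.0024, 0.0005, -0.0005, 0, 0, 0], [-0.0024, 0.0005, -0.0005, 0, 0, 0], [0, 0, 0, 0, 0, 0]],
  ],
)

```text
t: 4.33
eef_pos: [0.557, 0.0517, 0.0948]
ee_rot: [2.932, 0.002, 1.331]
force: [0.9, -0.7, -0.1]
gripper_width: -0.0
grip_force: 0.0
```

```bash
python3 w.py 2 4 0 10
```

```text
10mm slope [ 0.0119 -0.003   0.0026] 10mm n [-0.0025  0.0006  0.0122]
t 4.33 s,v,h mm [ 7.5 -0.1 10.1] F s,v,n [ 1.  -0.4 -0.3] tool y.es,z.n,x.ey [ 1. -1.  1.]
shares to (4.0, 0.0, 10.0) [-0.0041  0.0011 -0.001 ]
```

Emit:
play_rows(
  steps=[
    [[-0.0024, 0.0006, -0.0005, 0, 0, 0], [-0.0024, 0.0006, -0.0005, 0, 0, 0], [0, 0, 0, 0, 0, 0]],
  ],
)

```text
t: 4.58
eef_pos: [0.5539, 0.0526, 0.0944]
ee_rot: [2.93, 0.001, 1.331]
force: [0.5, -0.3, 0.9]
gripper_width: 0.003
grip_force: 0.1
```

Emit:
play_rows(
  steps=[
    [[-0.0012, 0.0003, -0.0003, 0, 0, 0], [-0.0012, 0.0003, -0.0003, 0, 0, 0], [0, 0, 0, 0, 0, 0]],
  ],
)

```text
t: 4.83
eef_pos: [0.5534, 0.0528, 0.0946]
ee_rot: [2.928, 0.001, 1.331]
force: [5.9, -1.4, 0.1]
gripper_width: 0.0
grip_force: 2.2
```

```bash
python3 w.py 2 4 0 10
```

```text
10mm slope [ 0.0119 -0.003   0.0026] 10mm n [-0.0025  0.0006  0.0122]
t 4.83 s,v,h mm [ 3.7  0.2 10.6] F s,v,n [ 6.   0.1 -1.2] tool y.es,z.n,x.ey [ 1. -1.  1.]
shares to (4.0, 0.0, 10.0) [ 0.0004 -0.0004 -0.0007]
```

Emit:
play_rows(
  steps=[
    [[-0.0018, 0.0005, -0.0004, 0, 0, 0], [-0.0018, 0.0005, -0.0004, 0, 0, 0], [0, 0, 0, 0, 0, 0], [0, 0, 0, 0, 0, 0]],
  ],
)

```text
t: 5.17
eef_pos: [0.5529, 0.0534, 0.095]
ee_rot: [2.923, -0.001, 1.33]
force: [9.5, -3.7, 2.1]
gripper_width: 0.0
grip_force: 4.5
```

```bash
python3 w.py 2 24 0 10
python3 - <<'E'
from h import *
for n in('side','scene'):
    im=ctrl.camera(n)[:,:,::-1];cv2.imwrite(f'pics/{n}1.png',im)
E
```

```text
10mm slope [ 0.0119 -0.003   0.0026] 10mm n [-0.0025  0.0006  0.0122]
t 5.17 s,v,h mm [ 3.2  0.6 11.2] F s,v,n [10.4 -1.3 -0. ] tool y.es,z.n,x.ey [ 0.9999 -1.      1.    ]
shares to (24.0, 0.0, 10.0) [ 0.0249 -0.007   0.0039]
```

The force rises while the position holds, so handle 2 is against its off stop. I'll retract, then go to breaker 6.

Emit:
play_rows(
  steps=[
    [[0.0119, -0.003, 0.0026, 0, 0, 0], [0.0119, -0.003, 0.0026, 0, 0, 0], [0.0024, -0.0006, 0.0005, 0, 0, 0], [-0.0038, 0.0009, 0.0183, 0, 0, 0], [-0.0038, 0.0009, 0.0183, 0, 0, 0], [0, 0, 0, 0, 0, 0], [0, 0, 0, 0, 0, 0]],
  ],
)

```text
t: 5.85
eef_pos: [0.5639, 0.0503, 0.1272]
ee_rot: [2.931, 0.001, 1.331]
force: [-0.2, -0.2, -0.2]
gripper_width: 0.003
grip_force: 0.0
```

Emit:
play_rows(
  steps=[
    [[-0.0079, -0.0308, 0, 0, 0, 0], [-0.0079, -0.0308, 0, 0, 0, 0], [-0.0079, -0.0308, 0, 0, 0, 0], [-0.0079, -0.0309, 0, 0, 0, 0], [0, 0, 0, 0, 0, 0], [0, 0, 0, 0, 0, 0], [0, 0, 0, 0, 0, 0]],
  ],
)

```text
t: 6.43
eef_pos: [0.5384, -0.0482, 0.1264]
ee_rot: [2.932, 0.002, 1.331]
force: [0.1, 0.1, -0.9]
gripper_width: 0.002
grip_force: 0.0
```

```bash
python3 w.py 6 24 0 10
python3 - <<'E'
from h import *
im=ctrl.camera('wrist')[:,:,::-1]
cv2.imwrite('pics/w4.png',cv2.resize(im[60:340,150:430],(600,600),interpolation=cv2.INTER_CUBIC))
E
```

```text
10mm slope [ 0.0119 -0.003   0.0026] 10mm n [-0.0025  0.0006  0.0122]
t 6.43 s,v,h mm [20.7  0.4 39.5] F s,v,n [-0.1  0.1 -0.9] tool y.es,z.n,x.ey [ 1. -1.  1.]
shares to (24.0, 0.0, 10.0) [ 0.0113 -0.0033 -0.0352]
```

View pics/w4.png

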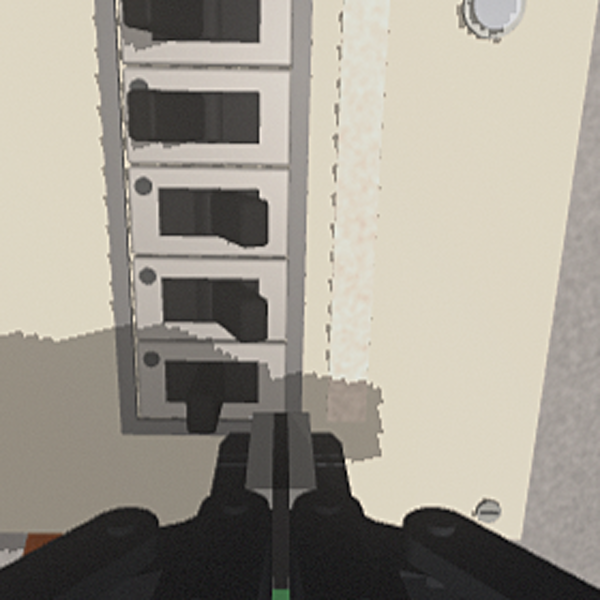

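Breakers 2 at (190,20) and 3 at (195,115) are off, 4 and 5 are on, and 6 at (205,405) is still upright. The same push comes next on 6.

Emit:
play_rows(
  steps=[
    [[0.004, -0.0015, 0, 0, 0, 0], [0.0018, -0.0004, -0.0088, 0, 0, 0], [0.0018, -0.0004, -0.0088, 0, 0, 0], [0.0018, -0.0004, -0.0088, 0, 0, 0], [0.0018, -0.0004, -0.0088, 0, 0, 0], [0, 0, 0, 0, 0, 0], [0, 0, 0, 0, 0, 0]],
  ],
)

```text
t: 7.07
eef_pos: [0.5471, -0.0512, 0.098]
ee_rot: [2.932, 0.002, 1.331]
force: [0.1, 1.2, 0.3]
gripper_width: 0.001
grip_force: 0.0
```

Emit:
play_rows(
  steps=[
    [[-0.003, 0.0008, -0.0006, 0, 0, 0], [-0.003, 0.0008, -0.0006, 0, 0, 0], [-0.003, 0.0008, -0.0006, 0, 0, 0], [-0.003, 0.0008, -0.0006, 0, 0, 0], [-0.003, 0.0008, -0.0006, 0, 0, 0], [-0.003, 0.0008, -0.0006, 0, 0, 0], [0, 0, 0, 0, 0, 0]],
  ],
)

```text
t: 7.65
eef_pos: [0.5324, -0.047, 0.0958]
ee_rot: [2.932, 0.001, 1.331]
force: [-0.6, -0.1, 1.2]
gripper_width: -0.004
grip_force: 0.0
```

```bash
python3 w.py 6 1 0 10
```

```text
10mm slope [ 0.0119 -0.003   0.0026] 10mm n [-0.0025  0.0006  0.0122]
t 7.65 s,v,h mm [ 8.4  0.1 10.9] F s,v,n [-0.3 -0.3  1.3] tool y.es,z.n,x.ey [ 1. -1.  1.]
shares to (1.0, 0.0, 10.0) [-0.0085  0.0021 -0.0031]
```

Emit:
play_rows(
  steps=[
    [[-0.0024, 0.0006, -0.0006, 0, 0, 0], [-0.0024, 0.0006, -0.0006, 0, 0, 0], [-0.0024, 0.0006, -0.0006, 0, 0, 0], [0, 0, 0, 0, 0, 0]],
  ],
)

```text
t: 7.98
eef_pos: [0.5278, -0.0459, 0.0947]
ee_rot: [2.93, 0.001, 1.331]
force: [1.5, -0.1, 0.0]
gripper_width: 0.001
grip_force: 0.7
```

Emit:
play_rows(
  steps=[
    [[-0.0018, 0.0005, -0.0004, 0, 0, 0], [-0.0018, 0.0005, -0.0004, 0, 0, 0], [0, 0, 0, 0, 0, 0], [0, 0, 0, 0, 0, 0]],
  ],
)

```text
t: 8.32
eef_pos: [0.5272, -0.0455, 0.0952]
ee_rot: [2.925, 0.001, 1.331]
force: [6.9, -1.7, 0.5]
gripper_width: -0.003
grip_force: 3.1
```

```bash
python3 w.py 6 24 0 10
```

```text
10mm slope [ 0.0119 -0.003   0.0026] 10mm n [-0.0025  0.0006  0.0122]
t 8.32 s,v,h mm [ 2.9  0.2 11.4] F s,v,n [ 7.1 -0.  -1. ] tool y.es,z.n,x.ey [ 1. -1.  1.]
shares to (24.0, 0.0, 10.0) [ 0.0253 -0.0067  0.0038]
```

Emit:
play_rows(
  steps=[
    [[0.0095, -0.0024, 0.0021, 0, 0, 0], [-0.004, 0.001, 0.0195, 0, 0, 0], [-0.004, 0.001, 0.0195, 0, 0, 0], [0, 0, 0, 0, 0, 0], [-0.0256, 0.0065, -0.0056, 0, 0, 0], [-0.0256, 0.0065, -0.0056, 0, 0, 0], [0, 0, 0, 0, 0, 0], [0, 0, 0, 0, 0, 0]],
  ],
)

```text
t: 8.98
eef_pos: [0.4835, -0.0345, 0.1171]
ee_rot: [2.933, 0.002, 1.332]
force: [0.9, -0.0, -0.4]
gripper_width: 0.001
grip_force: 0.0
```

```bash
python3 w.py 6 -36 0 10
python3 - <<'E'
from h import *
im=ctrl.camera('wrist')[:,:,::-1]
cv2.imwrite('pics/w5.png',cv2.resize(im[60:340,150:430],(600,600),interpolation=cv2.INTER_CUBIC))
E
```

```text
10mm slope [ 0.0119 -0.003   0.0026] 10mm n [-0.0025  0.0006  0.0122]
t 8.98 s,v,h mm [-36.6   0.2  42.3] F s,v,n [ 0.7  0.2 -0.6] tool y.es,z.n,x.ey [ 1. -1.  1.]
shares to (-36.0, 0.0, 10.0) [ 0.0088 -0.0025 -0.0393]
```

View pics/w5.png

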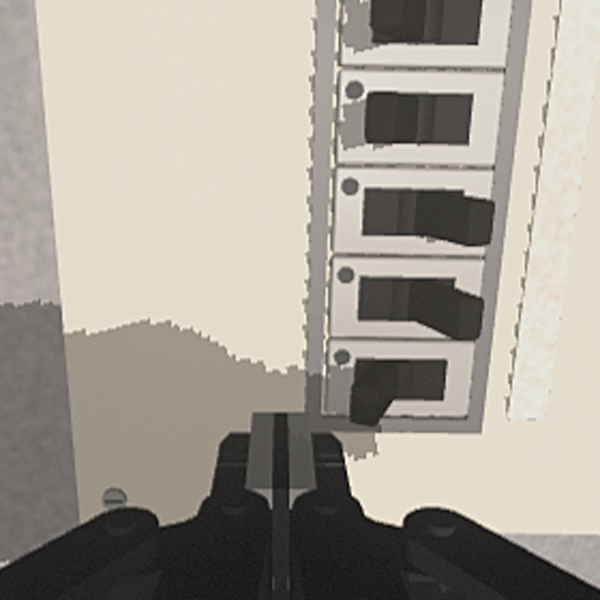

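Breaker 6's handle now leans down-slope at (375,395), with 2 and 3 off and 4 and 5 on. With both tripped breakers off, I'll lower down-slope of 6 and push it on.

Emit:
play_rows(
  steps=[
    [[0.0022, -0.0006, -0.0098, 0, 0, 0], [0.0022, -0.0006, -0.0098, 0, 0, 0], [0.0022, -0.0006, -0.0098, 0, 0, 0], [0.0022, -0.0006, -0.0098, 0, 0, 0], [0, 0, 0, 0, 0, 0], [0, 0, 0, 0, 0, 0], [0, 0, 0, 0, 0, 0]],
  ],
)

```text
t: 9.62
eef_pos: [0.4917, -0.0372, 0.0862]
ee_rot: [2.931, 0.002, 1.33]
force: [0.5, 0.0, -0.7]
gripper_width: -0.002
grip_force: 0.0
```

Emit:
play_rows(
  steps=[
    [[0.0036, -0.0009, 0.0008, 0, 0, 0], [0.0036, -0.0009, 0.0008, 0, 0, 0], [0.0036, -0.0009, 0.0008, 0, 0, 0], [0.0036, -0.0009, 0.0008, 0, 0, 0], [0.0036, -0.0009, 0.0008, 0, 0, 0], [0.0036, -0.0009, 0.0008, 0, 0, 0], [0.0036, -0.0009, 0.0008, 0, 0, 0], [0, 0, 0, 0, 0, 0]],
  ],
)

```text
t: 10.28
eef_pos: [0.5133, -0.0421, 0.0914]
ee_rot: [2.929, 0.001, 1.331]
force: [0.6, 0.4, -0.1]
gripper_width: -0.001
grip_force: 0.0
```

```bash
python3 w.py 6 -3 0 10
```

```text
10mm slope [ 0.0119 -0.003   0.0026] 10mm n [-0.0025  0.0006  0.0122]
t 10.28 s,v,h mm [-11.9   0.1  10.7] F s,v,n [ 0.4  0.6 -0.2] tool y.es,z.n,x.ey [ 1. -1.  1.]
shares to (-3.0, 0.0, 10.0) [ 0.0107 -0.0029  0.0014]
```

Emit:
play_rows(
  steps=[
    [[0.0024, -0.0006, 0.0005, 0, 0, 0], [0.0024, -0.0006, 0.0005, 0, 0, 0], [0.0024, -0.0006, 0.0005, 0, 0, 0], [0.0024, -0.0006, 0.0005, 0, 0, 0], [0, 0, 0, 0, 0, 0]],
  ],
)

```text
t: 10.7
eef_pos: [0.5203, -0.0439, 0.0927]
ee_rot: [2.93, 0.002, 1.331]
force: [-0.0, -0.0, 1.0]
gripper_width: -0.001
grip_force: 0.0
```

Emit:
play_rows(
  steps=[
    [[0.0018, -0.0005, 0.0004, 0, 0, 0], [0.0018, -0.0005, 0.0004, 0, 0, 0], [0, 0, 0, 0, 0, 0], [0, 0, 0, 0, 0, 0]],
  ],
)

```text
t: 11.03
eef_pos: [0.5212, -0.0443, 0.0927]
ee_rot: [2.934, 0.002, 1.331]
force: [-4.2, 2.5, 2.6]
gripper_width: 0.001
grip_force: 2.6
```

```bash
python3 w.py 6 -3 0 10
```

```text
10mm slope [ 0.0119 -0.003   0.0026] 10mm n [-0.0025  0.0006  0.0122]
t 11.03 s,v,h mm [-3.6 -0.1 10.2] F s,v,n [-4.   1.4  3.5] tool y.es,z.n,x.ey [ 1. -1.  1.]
shares to (-3.0, 0.0, 10.0) [ 0.0008 -0.0001 -0.0001]
```

Emit:
play_rows(
  steps=[
    [[0.0024, -0.0006, 0.0005, 0, 0, 0], [0, 0, 0, 0, 0, 0], [0, 0, 0, 0, 0, 0]],
  ],
)

```text
t: 11.28
eef_pos: [0.5215, -0.0444, 0.0926]
ee_rot: [2.937, 0.002, 1.331]
force: [-10.7, 2.0, 7.4]
gripper_width: -0.001
grip_force: 6.2
```

Emit:
play_rows(
  steps=[
    [[-0.0119, 0.003, -0.0026, 0, 0, 0], [-0.0119, 0.003, -0.0026, 0, 0, 0], [-0.0119, 0.003, -0.0026, 0, 0, 0], [-0.0038, 0.0009, 0.0183, 0, 0, 0], [-0.0038, 0.0009, 0.0183, 0, 0, 0], [0, 0, 0, 0, 0, 0], [0, 0, 0, 0, 0, 0]],
  ],
)

```text
t: 11.87
eef_pos: [0.4899, -0.0359, 0.1171]
ee_rot: [2.929, 0.0, 1.332]
force: [0.4, 0.1, -1.0]
gripper_width: 0.001
grip_force: 0.0
```

Emit:
play_rows(
  steps=[
    [[0.0079, 0.0308, 0, 0, 0, 0], [0.0079, 0.0308, 0, 0, 0, 0], [0.0079, 0.0308, 0, 0, 0, 0], [0.0079, 0.0309, 0, 0, 0, 0], [0, 0, 0, 0, 0, 0], [0, 0, 0, 0, 0, 0], [0, 0, 0, 0, 0, 0]],
  ],
)

```text
t: 12.45
eef_pos: [0.5144, 0.0617, 0.1158]
ee_rot: [2.932, 0.003, 1.331]
force: [-0.9, -0.9, -0.4]
gripper_width: 0.002
grip_force: 0.0
```

```bash
python3 w.py 2 -36 0 10
```

```text
10mm slope [ 0.0119 -0.003   0.0026] 10mm n [-0.0025  0.0006  0.0122]
t 12.45 s,v,h mm [-31.   -0.8  39.7] F s,v,n [-0.7 -1.1 -0.3] tool y.es,z.n,x.ey [ 1. -1.  1.]
shares to (-36.0, 0.0, 10.0) [ 0.0018  0.0005 -0.0377]
```

Emit:
play_rows(
  steps=[
    [[-0.0003, 0.001, -0.0012, 0, 0, 0], [0.0007, 0, -0.0091, 0, 0, 0], [0.0007, 0, -0.0091, 0, 0, 0], [0.0007, 0, -0.0091, 0, 0, 0], [0.0007, 0, -0.0091, 0, 0, 0], [0, 0, 0, 0, 0, 0], [0, 0, 0, 0, 0, 0], [0, 0, 0, 0, 0, 0]],
  ],
)

```text
t: 13.12
eef_pos: [0.5171, 0.0628, 0.0864]
ee_rot: [2.931, 0.002, 1.331]
force: [-0.3, -0.7, 0.7]
gripper_width: 0.002
grip_force: 0.0
```

Emit:
play_rows(
  steps=[
    [[0.0036, -0.0009, 0.0008, 0, 0, 0], [0.0036, -0.0009, 0.0008, 0, 0, 0], [0.0036, -0.0009, 0.0008, 0, 0, 0], [0.0036, -0.0009, 0.0008, 0, 0, 0], [0.0036, -0.0009, 0.0008, 0, 0, 0], [0.0036, -0.0009, 0.0008, 0, 0, 0], [0.0036, -0.0009, 0.0008, 0, 0, 0], [0, 0, 0, 0, 0, 0]],
  ],
)

```text
t: 13.78
eef_pos: [0.5385, 0.0578, 0.0914]
ee_rot: [2.929, 0.001, 1.331]
force: [0.4, -0.4, 0.2]
gripper_width: -0.003
grip_force: 0.0
```

```bash
python3 w.py 2 -3 0 10
```

```text
10mm slope [ 0.0119 -0.003   0.0026] 10mm n [-0.0025  0.0006  0.0122]
t 13.78 s,v,h mm [-12.3   1.3  10.8] F s,v,n [ 0.6 -0.3  0.1] tool y.es,z.n,x.ey [ 1. -1.  1.]
shares to (-3.0, 0.0, 10.0) [ 0.0109 -0.0044  0.0014]
```

Emit:
play_rows(
  steps=[
    [[0.0024, -0.0008, 0.0004, 0, 0, 0], [0.0024, -0.0008, 0.0004, 0, 0, 0], [0.0024, -0.0008, 0.0004, 0, 0, 0], [0.0024, -0.0008, 0.0004, 0, 0, 0], [0, 0, 0, 0, 0, 0]],
  ],
)

```text
t: 14.2
eef_pos: [0.5455, 0.0552, 0.0924]
ee_rot: [2.93, 0.001, 1.331]
force: [0.8, -0.5, 0.6]
gripper_width: -0.001
grip_force: 0.0
```

Emit:
play_rows(
  steps=[
    [[0.0018, -0.0005, 0.0004, 0, 0, 0], [0.0018, -0.0005, 0.0004, 0, 0, 0], [0.0018, -0.0005, 0.0004, 0, 0, 0], [0, 0, 0, 0, 0, 0], [0, 0, 0, 0, 0, 0]],
  ],
)

```text
t: 14.62
eef_pos: [0.5472, 0.0547, 0.0925]
ee_rot: [2.935, 0.002, 1.331]
force: [-7.3, 1.6, 4.4]
gripper_width: -0.002
grip_force: 4.2
```

```bash
python3 w.py 2 -3 0 10
```

```text
10mm slope [ 0.0119 -0.003   0.0026] 10mm n [-0.0025  0.0006  0.0122]
t 14.62 s,v,h mm [-3.1  0.5 10. ] F s,v,n [-6.4 -0.3  5.8] tool y.es,z.n,x.ey [ 1. -1.  1.]
shares to (-3.0, 0.0, 10.0) [-0.0001 -0.0006  0.    ]
```

Handle 2 is at its on stop. I'll retract, rise, and move towards -y for a check of the whole row.

Emit:
play_rows(
  steps=[
    [[-0.0119, 0.003, -0.0026, 0, 0, 0], [-0.0119, 0.003, -0.0026, 0, 0, 0], [-0.0119, 0.003, -0.0026, 0, 0, 0], [-0.0038, 0.0009, 0.0183, 0, 0, 0], [-0.0038, 0.0009, 0.0183, 0, 0, 0], [0, 0, 0.03, 0, 0, 0], [0, 0, 0.03, 0, 0, 0], [0, 0, 0.03, 0, 0, 0]],
  ],
)

```text
t: 15.28
eef_pos: [0.5136, 0.0629, 0.1889]
ee_rot: [2.931, 0.002, 1.331]
force: [0.7, 0.8, -0.2]
gripper_width: -0.003
grip_force: 0.0
```

Emit:
play_rows(
  steps=[
    [[-0.005, -0.028, 0.02, 0, 0, 0], [-0.005, -0.028, 0.02, 0, 0, 0], [-0.005, -0.028, 0, 0, 0, 0], [0, 0, 0, 0, 0, 0], [0, 0, 0, 0, 0, 0], [0, 0, 0, 0, 0, 0]],
  ],
)

```text
t: 15.78
eef_pos: [0.5022, -0.0036, 0.2199]
ee_rot: [2.931, 0.001, 1.331]
force: [0.5, 0.5, -0.6]
gripper_width: 0.0
grip_force: 0.0
```

```bash
python3 w.py 2 -36 0 10
python3 - <<'E'
from h import *
im=ctrl.camera('wrist')[:,:,::-1]
cv2.imwrite('pics/w6.png',cv2.resize(im[0:300,100:500],(800,600),interpolation=cv2.INTER_CUBIC))
E
```

```text
10mm slope [ 0.0119 -0.003   0.0026] 10mm n [-0.0025  0.0006  0.0122]
t 15.78 s,v,h mm [ -5.3 -67.  140.7] F s,v,n [ 0.2  0.6 -0.6] tool y.es,z.n,x.ey [ 1. -1.  1.]
shares to (-36.0, 0.0, 10.0) [ 0.0171  0.0821 -0.1678]
```

View pics/w6.png

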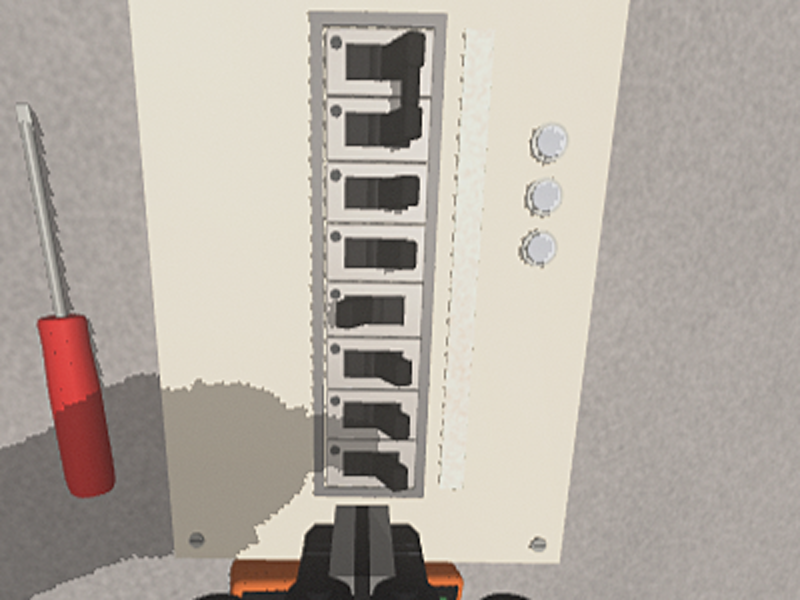

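The main switch is on at (400,90). Breakers 1, 2, 4, 5 and 6 all lean up-slope (2 at (380,252), 6 at (380,468)), and breaker 3 is still off at (365,312). The screwdriver hasn't moved. Handing in.

```bash
python3 -c "
from bench import ctrl
print(ctrl.close_job())"
```

```text
the job is handed in; nothing more can be done
None
```

The two tripped breakers (2nd and 6th from the main switch) were both pushed off and only then switched on; the last picture showed the main switch and other breakers unchanged, and I handed the job in at about 16 s (no verdict was returned).

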